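Start-of-shift stop check on a hand pendant

TASK

Do the start-of-shift stop check on the yellow hand pendant with the fingertips: first press the round grey enabling button, between the key switch and the red stop, fully in and lift off so that it springs back. Then push the red mushroom stop down until it stays in, and draw the hand well clear. Press lightly, keep off the red stop until its turn, leave the key as it is set, and leave the things standing round the pendant where they are; nothing is to be picked up.

Things in the scene. Friction and masses are not known exactly. Their poses are not given: they have to be found in the camera images.
- pendant: yellow hand pendant lying controls up; magnetic feet and its lead hold it, it does not shift. Box 84 mm (its x, -42 to 42) by 236 mm (its y, -73 to 163), upper face 56 mm up; tail and lead go on at -y to a round black cable clamp. Origin on the table under the centre line, z up. Near its +y end stand, in order along y: key, grey button, red stop.
- button_top (a point): centre of the top of the round grey push button, 21 mm in diameter, at (4, 95, 65.5) mm in the pendant's frame when up; moves down with it. The red stop, 35 mm farther along the pendant's +y, stands 33 mm higher and its rim comes within 17 mm of this centre, so fingertips have about 17 mm free on that side.
- pendant_button (a joint): how far the grey button is pressed, m: 0 up, 0.0025 fully in; a spring (3.2 N a mm, about 8 N fully in) brings it back up when it is let go
- stop_top (a point): centre of the domed top of the red mushroom stop, 35 mm in diameter, at (4, 130, 98.5) mm in the pendant's frame when it is up; it moves straight down with the stop
- pendant_estop (a joint): how far the red stop is pushed, m: 0 up, 0.006 fully in; moves against about 2.5 N of friction and stays where it is left
- key_end (a point): one upper end of the key in the white key switch: an upright blade 11 mm long, 2 mm thick, 17 mm tall (its top 79 mm above the table) that turns about the upright axis at (22, 69) mm in the pendant's frame; this end lies 5.5 mm from that axis. The key turns very easily and may stand at any angle over a quarter turn.
- nozzle: spare copper-coloured gas nozzle, 26 mm in diameter, 68 mm tall, standing upright beside the pendant; origin at the centre of its foot
- bolt: dark M12 hex bolt, 58 mm tall, standing on its 21 mm head beside the pendant; origin at the centre of its foot
- marker: blue paint marker with a black cap, 133 mm long (its y), 13 mm thick, lying beside the pendant; origin under its middle
- tin: blue hinged tin, 66 x 97 mm, 25 mm high, shut, lying beyond the red stop's end of the pendant; origin at the centre of its underside

How it is judged (in metres and radians):
On the way, in this order (a step that is already met when the one before it is completed fails the run):
1. the grey button is pressed in at least 1.5 mm by the fingers while the red stop is still up (within 1 mm) (value of joint pendant_button above 0.0015 m and contact force between the fingers and pendant above 0.3 N and value of joint pendant_estop below 0.001 m), for 0.1 s.
2. the grey button is back up (within 0.5 mm) and the fingers are off the pendant, the red stop still up (within 1 mm) (value of joint pendant_button below 0.0005 m and not (contact force between the fingers and pendant above 0.3 N) and value of joint pendant_estop below 0.001 m), for 0.1 s.
3. the red stop is pushed in at least 5 mm by the fingers, the grey button up (value of joint pendant_estop above 0.005 m and contact force between the fingers and pendant above 0.3 N and value of joint pendant_button below 0.0005 m), for 0.1 s.
At the end, for the whole second after the job is handed in: the red stop stays in at least 5 mm of its 6 mm, the grey button is up within 0.5 mm, the key's end is within 2 mm and each of the nozzle, bolt, marker and tin within 8 mm of where it was, and the TCP is more than 50 mm from the top of the red stop (value of joint pendant_estop above 0.005 m and value of joint pendant_button below 0.0005 m and distance between the grasp point and stop_top above 0.05 m and distance of key_end from where it was at the start of the episode below 0.002 m and distance of each of nozzle, bolt, marker, tin from where it was at the start of the episode below 0.008 m); the robot touches nothing.
It fails at once if the pendant is pressed or struck with more than 30 N (contact force between any of the arm, the fingers and pendant above 30 N).
It fails at once if the key is turned (its end moves more than 2 mm) (distance of key_end from where it was at the start of the episode above 0.002 m).
It fails at once if the nozzle, the bolt, the marker or the tin is shifted, tipped or lifted (moves more than 8 mm, or the nozzle or bolt leans more than 0.3 rad) (distance of any of nozzle, bolt, marker, tin from where it was at the start of the episode above 0.008 m or angle between any of nozzle, bolt's own z axis and vertical above 0.3 rad).
It also fails if it takes over 38 s, if anything falls off the work surface, if the arm or the gripper's body presses on something with over 40 N, if the wrist force passes 120 N, or if a joint passes its speed limit or range.

ROBOT

A 6-joint arm with a two-finger parallel gripper is mounted at the origin on the work surface; the furniture and walls round the work are solid. World frame = base frame: x ahead of the robot, y to its left, z up, the work surface at z = 0. Lengths are in m, angles in degrees, forces in N, time in s.
With the tool pointing down it reaches from about 0.225 to 0.875 m from the base axis. Payload 3.4 kg.
Tool frame: the origin (TCP) lies between the finger pads, 19 mm behind the fingertips; this is the grasp point; z points along the fingers, y is the line along which they close (so a half turn about z gives the same grasp; the last joint's range is limited). The gripper opens to 85 mm and grips with 20 to 120 N. Pads are 22 mm wide; open, the fingers measure 114 mm over their backs; the gripper's body (76 mm by 85 mm) begins 54 mm behind the grasp point. The pads swing forward as they close: fully open they stand 13 mm farther back than shut.
Start: joints at [-72.078, 15.808, 86.224, -0, 77.962, -6.933], TCP at [0.242, -0.522, 0.25] pointing down, gripper open.
Joint ranges: [-165.64, 165.64], [-43.16, 119.46], [12.63, 154.43], [-67.54, 247.53], [6.08, 155.33], [-154.97, 154.97]. Speed limits (degrees/s): [147.25, 147.25, 180, 180, 180, 180].

INTERFACE

Orientations are given as [roll, pitch, yaw] about the fixed x, y, z axes, in that order (R = Rz(yaw) Ry(pitch) Rx(roll)).
In Python, from plant import sensors, optics, r, models gives the robot as it stands. The module is installed in compiled form; this text tells all that it offers.
- The arm moves only by the tool move_arm, never from a script. Its arguments are lists of equal length, an entry for each row: "hand": the closure, from 0 (fully open) to 1 (shut); "dp": the shift along the tool's x, y, z in cm, a list of three; "dr": the turn, a rotation vector about the tool's x, y, z in rad, a list of three. A call has exactly 5 rows; each row is the pose to reach, as a shift and turn from the pose commanded when the call began, along the tool's axes at that moment; what a row does not reach only later rows make up. A row lasts 1/12 s, in which the tool goes at most 41.7 mm and 7.16 degrees, less where a joint would pass 70% of its speed; a pose out of reach is approached as far as the arm can. A call with a gripper value outside its range is refused whole. The fingers move at their own pace and stop on an object; "force" is the grip in N (left out, the last holds). Time passes only in rows, so rows that repeat a pose let the fingers close, or fill a call up. It gives the time, the measured TCP pose, the force, the opening and the grip force at its end, in the units of the state.
- sensors.observe(): the state, without advancing time (a new reading comes with each control period).
- optics.get_image(name): name is "scene" or "top" or "wrist"; returns a dict with "pixels" (400x640x3 uint8, red, green, blue), "K" (3x3 intrinsics, pixels), "R" (3x3) and "t" (3): a world point X has camera coordinates R X + t. Camera axes: x right, y down, z forward; pixel columns grow to the right and rows downward; lengths in m; the calibration is good to about 2 mm. A picture is of the moment at which its call begins. There is no depth.
- r.close_job(): hands the job in; it is judged then, once.
Trained networks look in a picture, given as the dict that the camera call returned (one of the last four; its "shot" number tells which), for a name from the list of things; names that differ only in an ending like _2 or _b are one class to them, and where a whole thing is asked for, a point or a joint stands for the part that bears it (a point fixed in the world has none). Each returns a list of dicts, best first, with "conf" (0 to 1); they miss things now and then, are a little off and sometimes report something else, mostly with a low value. They report only what shows in the picture. A call takes as long as a camera call.
- models.search_frame(name, picture): "position" ([column, row] in pixels, amid what is visible of it).
- models.trace(name, picture): "region" (400x640 bool, what is visible of it) and "position" ([column, row] in pixels, amid what is visible of it).
- models.place_of(name, picture): "position" ([column, row] in pixels: a listed point, or the origin of a listed thing).
The state is a dict: "clock": time; "joint_positions": joint angles; "qvel": joint speeds; "effort": joint torques, N m; "ee_pos": TCP position; "orientation": TCP orientation; "wrist_force": force on the tool from outside, world axes, zero at the start; "wrist_torque": the same for the moment, N m; "opening": finger opening in m; "grasp_force": force on a finger pad.
Only numpy, scipy, OpenCV 4.12 (cv2) and the standard library are available. Lean on these libraries where they do the work, as an engineer would, in place of code of your own. Each camera call takes 0.05 s, during which the arm holds its last target. There are 200 camera calls.

## Working session

There is one attempt and no reset: what is moved stays moved. The work goes in short steps, Python scripts to look and compute and a tool call to move; the robot and the scene stay as the last step left them, time stands still between calls to the robot, and variables do not carry over. Pictures are saved under pics/ and viewed, at most 10 in all, crops included, and the job is handed in when it is done.

Besides the shell and the picture viewer there is one more tool, called after "Call:" by a JSON object that holds its "method" and its "body". move_arm: Moves the arm, as the interface text tells. Its arguments: {"type":"object","properties":{"hand":{"type":"array","items":{"type":"number"}},"dp":{"type":"array","items":{"type":"array","items":{"type":"number"}}},"dr":{"type":"array","items":{"type":"array","items":{"type":"number"}}},"force":{"type":"number"}},"required":["hand","dp","dr"]}

```bash
mkdir -p pics
cat > h.py <<'E'
import numpy as np, cv2
from plant import sensors, optics, r, models
def ray(im,px,z):
    d=im["R"].T@np.linalg.inv(im["K"])@np.array([px[0],px[1],1.]); c=-im["R"].T@im["t"]
    return c+d*(z-c[2])/d[2]
def proj(im,X):
    p=im["K"]@(im["R"]@np.asarray(X)+im["t"]); return p[:2]/p[2]
E
python3 - <<'E'
from h import *
print(sensors.observe())
Z=dict(button_top=.0655,stop_top=.0985,key_end=.079,pendant=0,nozzle=0,bolt=0,marker=0,tin=0)
for n in("top","scene"):
    im=optics.get_image(n); cv2.imwrite(f"pics/{n}0.png",im["pixels"][:,:,::-1])
    print(n,-im["R"].T@im["t"])
    for k,z in Z.items():
        for q in models.place_of(k,im)[:2]: print(k,round(q["conf"],2),np.round(q["position"],1),np.round(ray(im,q["position"],z),4))
E
```

```text
{'clock': 0.0, 'joint_positions': array([-7.20761433e+01,  1.58493150e+01,  8.62937458e+01, -1.11141172e-03,
        7.79609471e+01, -6.93161448e+00]), 'qvel': array([ 0.00760122, -0.02805924,  0.07012047, -0.08054647, -0.05037036,
       -0.14976501]), 'effort': array([-8.16852098e-04, -4.16782701e+01, -2.45807004e+01, -2.16732960e-04,
        1.10198470e-02,  1.10081442e-05]), 'ee_pos': array([ 0.24154351, -0.52128551,  0.24913307]), 'orientation': array([-1.79896621e+02, -1.14735456e-02,  2.48556936e+01]), 'wrist_force': array([-0.78860859,  0.08867357, -0.0690843 ]), 'wrist_torque': array([-0.01181717, -0.00829063, -0.02867926]), 'grasp_force': 0.0, 'opening': 0.08537416733960458}
top [0.37317894 0.29962673 0.92875237]
button_top 0.5 [353.4 187.4] [0.5299 0.2102 0.0655]
stop_top 0.73 [357.5 203.9] [0.4893 0.2062 0.0985]
key_end 0.42 [335.7 183.1] [0.5372 0.249  0.079 ]
pendant 0.71 [330.7 160.8] [0.6058 0.2549 0.    ]
nozzle 0.66 [306.5 205.1] [0.5018 0.3126 0.    ]
bolt 0.46 [389.9 186.3] [0.5434 0.1185 0.    ]
marker 0.85 [285.5 156.6] [0.6171 0.3607 0.    ]
tin 0.93 [382.1 259.4] [0.3758 0.1432 0.    ]
scene [-0.19253084  0.70419907  0.45115704]
button_top 0.39 [351.8 189. ] [0.5235 0.2149 0.0655]
stop_top 0.63 [368.7 180. ] [0.483  0.1996 0.0985]
key_end 0.48 [340.8 186.9] [0.5201 0.2463 0.079 ]
pendant 0.97 [319.9 205.6] [0.603  0.2519 0.    ]
nozzle 0.63 [322.3 232.1] [0.4898 0.311  0.    ]
marker 0.48 [276.1 213.4] [0.6197 0.3594 0.    ]
tin 0.87 [420.9 235.5] [0.3721 0.1412 0.    ]
```

View pics/top0.png

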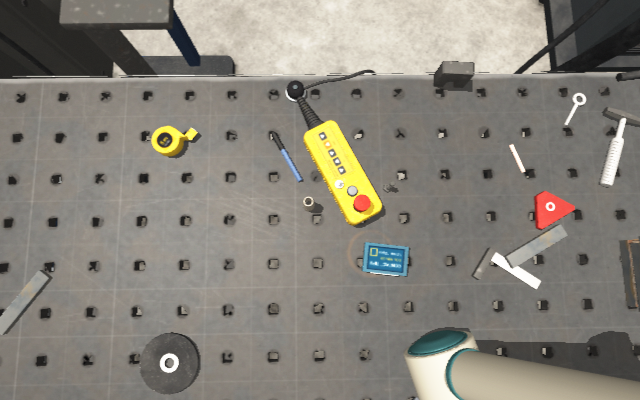

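View pics/scene0.png

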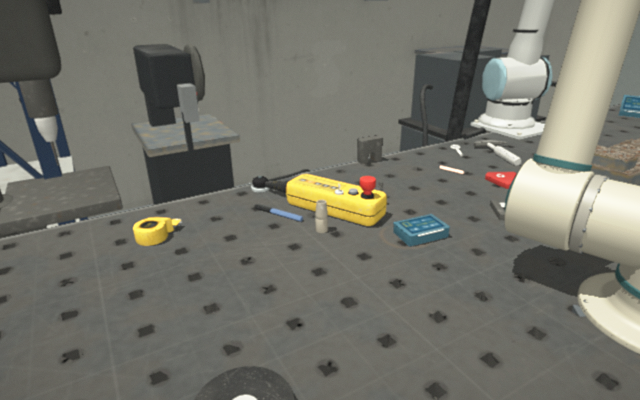

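Top view: key is at about (340,184), grey button (352,191), red stop (362,203), nozzle (308,203), bolt (390,187) and tin (386,259). The network points agree with the given geometry, with stop to origin at about 129 mm. Pendant +y points at about 203°, so the tool's x axis is already aligned with it. Next I move to hover above, with the hand shut.

Call:
{"method": "move_arm", "body": {"hand": [1, 1, 1, 1, 1], "dp": [[2.8, -2.7, 0], [5.6, -5.4, 0], [8.4, -8.1, 0], [11.2, -10.8, 0], [14, -13.5, 0]], "dr": [[0, 0, 0], [0, 0, 0], [0, 0, 0], [0, 0, 0], [0, 0, 0]]}}

```text
clock: 1.32
ee_pos: [0.3122, -0.3388, 0.25]
orientation: [180.0, -0.0, 24.8]
wrist_force: [0.4, 0.6, 1.2]
opening: 0.0255
grasp_force: 0.0
```

Call:
{"method": "move_arm", "body": {"hand": [1, 1, 1, 1, 1], "dp": [[2.8, -2.7, 0], [5.6, -5.4, 0], [8.4, -8.1, 0], [11.2, -10.8, 0], [14, -13.5, 0]], "dr": [[0, 0, 0], [0, 0, 0], [0, 0, 0], [0, 0, 0], [0, 0, 0]]}}

```text
clock: 1.73
ee_pos: [0.3825, -0.1573, 0.2503]
orientation: [179.9, -0.0, 24.8]
wrist_force: [1.3, -0.8, -0.5]
opening: -0.0001
grasp_force: 0.0
```

Call:
{"method": "move_arm", "body": {"hand": [1, 1, 1, 1, 1], "dp": [[2.8, -2.7, 0], [5.6, -5.4, 0], [8.4, -8.1, 0], [11.2, -10.8, 0], [14, -13.5, 0]], "dr": [[0, 0, 0], [0, 0, 0], [0, 0, 0], [0, 0, 0], [0, 0, 0]]}}

```text
clock: 2.15
ee_pos: [0.4529, 0.0242, 0.2503]
orientation: [180.0, -0.0, 24.9]
wrist_force: [0.3, -0.6, 0.2]
opening: 0.0001
grasp_force: 0.0
```

Call:
{"method": "move_arm", "body": {"hand": [1, 1, 1, 1, 1], "dp": [[2.8, -2.7, 0], [5.6, -5.4, 0], [8.4, -8.1, 0], [11.2, -10.8, 0], [14, -13.5, 0]], "dr": [[0, 0, 0], [0, 0, 0], [0, 0, 0], [0, 0, 0], [0, 0, 0]]}}

```text
clock: 2.57
ee_pos: [0.5231, 0.2057, 0.2501]
orientation: [180.0, -0.0, 24.9]
wrist_force: [1.6, 0.1, 0.8]
opening: -0.0001
grasp_force: 0.0
```

Run:
```python
from h import *
s=sensors.observe();print(s["ee_pos"],s["orientation"],s["opening"],s["wrist_force"])
Z=dict(button_top=.0655,stop_top=.0985,key_end=.079,pendant=0,bolt=0,nozzle=0)
for n in("wrist","top"):
    im=optics.get_image(n); cv2.imwrite(f"pics/{n}1.png",im["pixels"][:,:,::-1])
    print(n,-im["R"].T@im["t"])
    for k,z in Z.items():
        for q in models.place_of(k,im)[:1]: print(k,round(q["conf"],2),np.round(q["position"],1),np.round(ray(im,q["position"],z),4))
```

```text
[0.52314385 0.20567681 0.2500797 ] [ 1.79978949e+02 -1.74649000e-02  2.48848211e+01] -7.985025170447901e-05 [1.56100683 0.08893356 0.82757842]
wrist [0.58514023 0.23486949 0.3727315 ]
button_top 0.94 [309.3 184.1] [0.5203 0.2134 0.0655]
stop_top 0.71 [312.1 225.4] [0.4938 0.1977 0.0985]
key_end 0.52 [283.1 163.9] [0.5303 0.2439 0.079 ]
bolt 0.68 [384.7 185.3] [0.5426 0.1275 0.    ]
nozzle 0.6 [226.3 150. ] [0.5029 0.3116 0.    ]
top [0.37317894 0.29962673 0.92875237]
button_top 0.47 [350.6 186.9] [0.5311 0.2163 0.0655]
stop_top 0.68 [359.4 202.3] [0.4926 0.2021 0.0985]
key_end 0.49 [338.6 181.7] [0.5402 0.2428 0.079 ]
pendant 0.56 [331.5 160.1] [0.6074 0.253  0.    ]
bolt 0.45 [388.  185.2] [0.546  0.1229 0.    ]
```

View pics/wrist1.png

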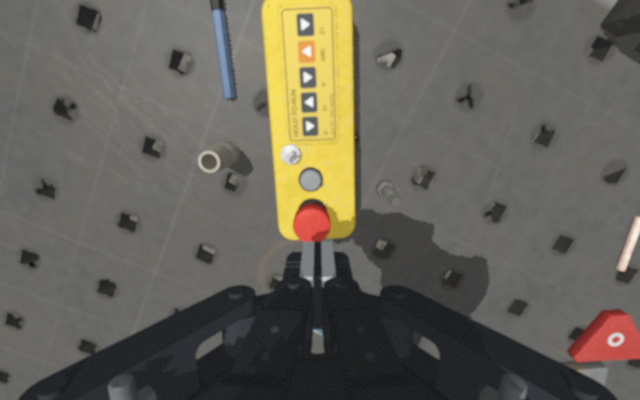

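The wrist view shows the grey button at about (311,180), the red stop at (312,222), the key switch at (290,154) and the shut fingertips at (318,245). The points disagree by several mm, so I'll refine them with colour fits.

```bash
cat >> h.py <<'E'
from scipy.optimize import least_squares
def W(p,q):
    c,s=np.cos(p[2]),np.sin(p[2]); return np.array([p[0]+c*q[0]-s*q[1],p[1]+s*q[0]+c*q[1],q[2]])
def masks(px):
    h=cv2.cvtColor(px,cv2.COLOR_RGB2HSV)
    y=cv2.inRange(h,(18,120,60),(35,255,255)); rd=cv2.inRange(h,(0,150,60),(8,255,255))|cv2.inRange(h,(172,150,60),(180,255,255))
    g=cv2.inRange(h,(0,0,70),(180,60,190))
    return y,rd,g
E
python3 - <<'E'
from h import *
im=optics.get_image("wrist"); px=im["pixels"]; y,rd,g=masks(px)
n,l,st,c=cv2.connectedComponentsWithStats(rd[:260])
for i in range(1,n):
    if st[i,4]>100: print("red",st[i],c[i])
hull=np.zeros_like(y); cn=max(cv2.findContours(y,0,2)[0],key=cv2.contourArea); cv2.drawContours(hull,[cv2.convexHull(cn)],-1,255,-1)
n,l,st,c=cv2.connectedComponentsWithStats(g&hull)
for i in range(1,n):
    if st[i,4]>100: print("grey",st[i],c[i])
B=c[[i for i in range(1,n) if abs(c[i]-[311,180]).max()<8 and st[i,4]>100][0]]
for k in ("button_top","stop_top"):
  for q in models.trace(k,im)[:1]:
    v=np.argwhere(q["region"]); print(k,q["conf"],v.mean(0)[::-1],v.min(0),v.max(0))
rows=range(20,200,10); L=[];R=[]
for v in rows:
    u=np.flatnonzero(y[v]); L.append((u.min(),v)); R.append((u.max()+1,v))
print(L[::4],R[::4])
print("K",im["K"][0],"B",B,ray(im,B,.0655))
for z in (.05,.056):
  for E in (L,R):
    P=np.array([ray(im,e,z)[:2] for e in E]); f=np.polyfit(P[:,0],P[:,1],1); print(z,"slope deg",np.degrees(np.arctan(f[0])),"y at .52",np.polyval(f,.52),np.std(P[:,1]-np.polyval(f,P[:,0])))
cv2.imwrite("pics/w2.png",cv2.resize(px[120:270,220:400,::-1],None,fx=4,fy=4,interpolation=cv2.INTER_CUBIC))
E
```

```text
red [ 291  202   37   39 1119] [309.06076854 221.26362824]
grey [295  12  16  22 248] [302.37903226  22.68145161]
grey [298  66  15  20 216] [305.05092593  75.51851852]
grey [299  92  15  18 199] [305.86934673 100.5879397 ]
grey [301 116  14  18 195] [307.63076923 124.51794872]
grey [297 167  23  22 397] [307.81360202 177.65743073]
button_top 0.66 [307.93036212 178.30083565] [168 298] [189 318]
stop_top 0.93 [309.25793328 221.87469487] [202 290] [241 328]
[(np.int64(259), 20), (np.int64(263), 60), (np.int64(265), 100), (np.int64(269), 140), (np.int64(273), 180)] [(np.int64(350), 20), (np.int64(351), 60), (np.int64(352), 100), (np.int64(353), 140), (np.int64(353), 180)]
K [323.27384899   0.         317.23837065] B [307.81360202 177.65743073] [0.52513735 0.21468923 0.0655    ]
0.05 slope deg 27.289112163651378 y at .52 0.2532559221740616 0.00043283570221171636
0.05 slope deg 27.436392314944783 y at .52 0.16080222695782362 0.0003388510285319722
0.056 slope deg 27.289112163651417 y at .52 0.2522406080236894 0.00042479119452635097
0.056 slope deg 27.436392314944836 y at .52 0.1615012906414937 0.0003325532816287277
```

View pics/w2.png

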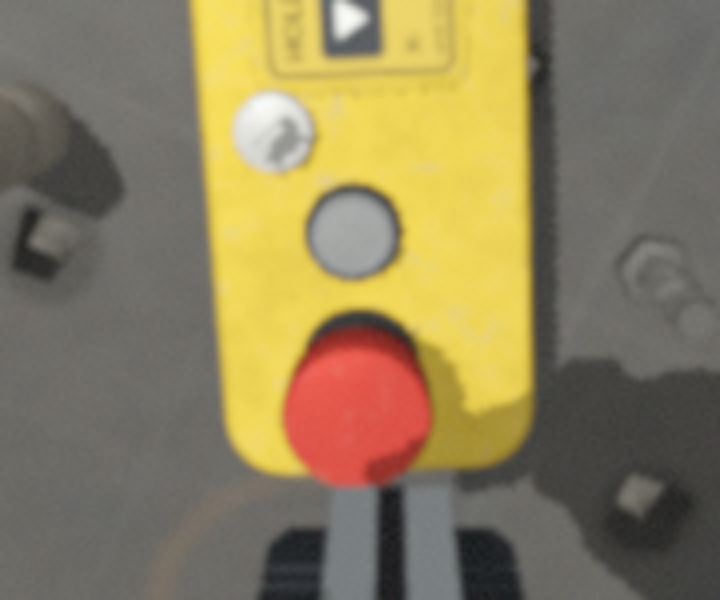

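The crop shows the button at (308,178), the stop's dome centre at about (309,223) and the fingers centred at about column 317. The edges give yaw 27.4° and a button offset of 4.6 mm against 4 given, which is consistent. I'll check the fingertip projection and compute the move.

```bash
cat > go.py <<'E'
from h import *
from scipy.spatial.transform import Rotation as Ro
def delta(T,yaw=27.4):
    s=sensors.observe(); R=Ro.from_euler("xyz",s["orientation"],degrees=True)
    print("t",s["clock"],"ee",s["ee_pos"].round(4),s["orientation"].round(2),"F",s["wrist_force"].round(2))
    print("dp cm",(R.inv().apply(np.array(T)-s["ee_pos"])*100).round(2),"dr",(R.inv()*Ro.from_euler("xyz",[180,0,yaw],degrees=True)).as_rotvec().round(4))
    return s["ee_pos"],R
E
python3 - <<'E'
from go import *
e,R=delta([.5264,.2153,.12]); im=optics.get_image("wrist")
for q in ([.011,.007],[.011,-.007],[.011,0],[0,0]): print(q,proj(im,e+R.apply([*q,.019])).round(1))
for z in (.085,.09,.0985): print("stop",ray(im,[309.3,223.5],z).round(4))
E
```

```text
t 3.4167 ee [0.5229 0.2034 0.2501] [ 1.800e+02 -1.000e-02  2.483e+01] F [-0.89  0.42 -0.35]
dp cm [ 0.82 -0.93 13.01] dr [ 0.0001 -0.0002 -0.0448]
[0.011, 0.007] [333.1 238.7]
[0.011, -0.007] [303.3 238.7]
[0.011, 0] [318.2 238.7]
[0, 0] [318.2 260.1]
stop [0.4895 0.1968 0.085 ]
stop [0.4912 0.1974 0.09  ]
stop [0.494  0.1985 0.0985]
```

The fingertip projection matches the picture and the stop agrees with the prediction. I'll go to a hover with tips at about 131 mm, then check.

Call:
{"method": "move_arm", "body": {"hand": [1, 1, 1, 1, 1], "dp": [[0.8, -0.9, 0], [0.8, -0.9, 3], [0.8, -0.9, 6], [0.8, -0.9, 9], [0.8, -0.9, 10]], "dr": [[0, 0, -0.045], [0, 0, -0.045], [0, 0, -0.045], [0, 0, -0.045], [0, 0, -0.045]]}}

```text
clock: 3.88
ee_pos: [0.5236, 0.2145, 0.1459]
orientation: [-179.9, 0.4, 27.4]
wrist_force: [-0.8, 0.1, -0.3]
opening: -0.0002
grasp_force: 0.0
```

Call:
{"method": "move_arm", "body": {"hand": [1, 1, 1, 1, 1], "dp": [[0, 0, 0], [0, 0, 0], [0, 0, 0], [0, 0, 0], [0, 0, 0]], "dr": [[0, 0, 0], [0, 0, 0], [0, 0, 0], [0, 0, 0], [0, 0, 0]]}}

```text
clock: 4.3
ee_pos: [0.5274, 0.2154, 0.1517]
orientation: [180.0, -0.2, 27.4]
wrist_force: [0.2, -0.6, 0.3]
opening: -0.0001
grasp_force: 0.0
```

Run:
```python
from go import *
e,R=delta([.5264,.2153,.0845]); im=optics.get_image("wrist"); px=im["pixels"]; y,rd,g=masks(px)
P=lambda X:proj(im,X).round(1)
print("tip corners",[P(e+R.apply([a,b,.019])) for a,b in((.011,.007),(.011,-.007))],"pred btn",P([.5251,.2147,.0655]),"stop",P([.494,.1986,.0985]))
cv2.imwrite("pics/w3.png",cv2.resize(px[100:300,200:440,::-1],None,fx=3,fy=3,interpolation=cv2.INTER_CUBIC))
```

```text
t 4.3 ee [0.5274 0.2154 0.1517] [179.95  -0.19  27.43] F [ 0.17 -0.61  0.3 ]
dp cm [-0.11 -0.04  6.72] dr [ 0.0008 -0.0033  0.0006]
tip corners [array([333.1, 238.7]), array([303.3, 238.7])] pred btn [317.2 220. ] stop [317.2 291.6]
```

View pics/w3.png

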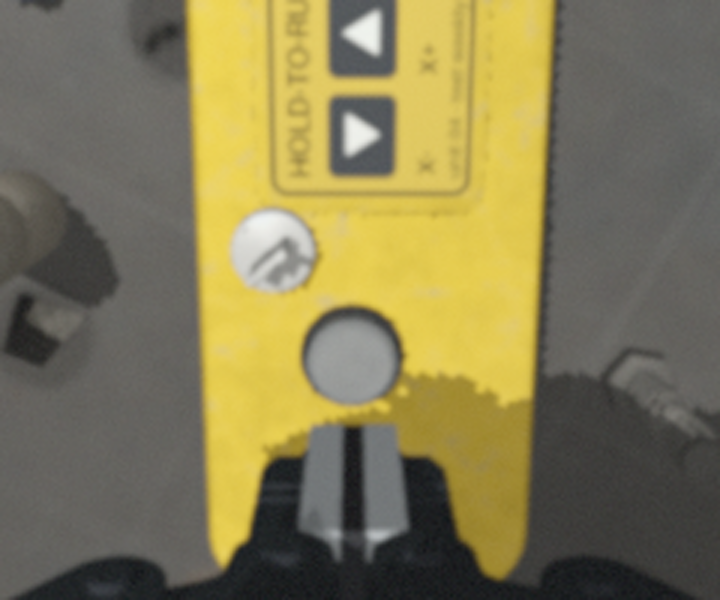

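Button observed at (317,218) against (317,220) predicted, about 1 mm off. The lateral position is good, so I go straight down, slowly.

Call:
{"method": "move_arm", "body": {"hand": [1, 1, 1, 1, 1], "dp": [[0, 0, 1.5], [0, 0, 3], [0, 0, 4.2], [0, 0, 4.8], [0, 0, 5.0]], "dr": [[0, 0, 0], [0, 0, 0], [0, 0, 0], [0, 0, 0], [0, 0, 0]]}}

```text
clock: 4.77
ee_pos: [0.5259, 0.215, 0.0994]
orientation: [-180.0, 0.1, 27.4]
wrist_force: [0.1, -0.5, 0.1]
opening: -0.0
grasp_force: 0.0
```

Call:
{"method": "move_arm", "body": {"hand": [1, 1, 1, 1, 1], "dp": [[0, 0, 0], [0, 0, 0], [0, 0, 0], [0, 0, 0], [0, 0, 0]], "dr": [[0, 0, 0], [0, 0, 0], [0, 0, 0], [0, 0, 0], [0, 0, 0]]}}

```text
clock: 5.18
ee_pos: [0.5267, 0.2152, 0.1006]
orientation: [180.0, -0.1, 27.4]
wrist_force: [-0.0, -0.2, -0.1]
opening: -0.0002
grasp_force: 0.0
```

Run:
```python
from go import *
delta([.5266,.2155,.0845])
```

```text
t 5.1833 ee [0.5267 0.2152 0.1006] [ 1.7998e+02 -6.0000e-02  2.7430e+01] F [-0.01 -0.21 -0.07]
dp cm [ 0.   -0.03  1.61] dr [ 0.0003 -0.0011  0.0006]
```

Call:
{"method": "move_arm", "body": {"hand": [1, 1, 1, 1, 1], "dp": [[0, 0, 0.4], [0, 0, 0.8], [0, 0, 1.1], [0, 0, 1.3], [0, 0, 1.3]], "dr": [[0, 0, 0], [0, 0, 0], [0, 0, 0], [0, 0, 0], [0, 0, 0]]}}

```text
clock: 5.6
ee_pos: [0.5258, 0.215, 0.0862]
orientation: [-180.0, 0.1, 27.4]
wrist_force: [-0.0, 0.1, 0.4]
opening: 0.0001
grasp_force: 0.0
```

Call:
{"method": "move_arm", "body": {"hand": [1, 1, 1, 1, 1], "dp": [[0, 0, 0.1], [0, 0, 0.15], [0, 0, 0.2], [0, 0, 0.2], [0, 0, 0.2]], "dr": [[0, 0, 0], [0, 0, 0], [0, 0, 0], [0, 0, 0], [0, 0, 0]]}}

```text
clock: 6.02
ee_pos: [0.5264, 0.2151, 0.085]
orientation: [180.0, -0.0, 27.4]
wrist_force: [0.4, 0.4, 0.0]
opening: 0.0002
grasp_force: 0.0
```

Call:
{"method": "move_arm", "body": {"hand": [1, 1, 1, 1, 1], "dp": [[0, 0, 0.05], [0, 0, 0.1], [0, 0, 0.1], [0, 0, 0.1], [0, 0, 0.1]], "dr": [[0, 0, 0], [0, 0, 0], [0, 0, 0], [0, 0, 0], [0, 0, 0]]}}

```text
clock: 6.43
ee_pos: [0.5264, 0.2151, 0.0841]
orientation: [180.0, -0.0, 27.4]
wrist_force: [0.3, 0.7, 0.5]
opening: -0.0001
grasp_force: 0.3
```

Call:
{"method": "move_arm", "body": {"hand": [1, 1, 1, 1, 1], "dp": [[0, 0, 0.05], [0, 0, 0.1], [0, 0, 0.1], [0, 0, 0.1], [0, 0, 0.1]], "dr": [[0, 0, 0], [0, 0, 0], [0, 0, 0], [0, 0, 0], [0, 0, 0]]}}

```text
clock: 6.85
ee_pos: [0.5264, 0.2151, 0.0832]
orientation: [180.0, -0.0, 27.4]
wrist_force: [-0.6, 0.4, 3.6]
opening: 0.0
grasp_force: 1.6
```

Call:
{"method": "move_arm", "body": {"hand": [1, 1, 1, 1, 1], "dp": [[0, 0, 0.05], [0, 0, 0.1], [0, 0, 0.1], [0, 0, 0.1], [0, 0, 0.1]], "dr": [[0, 0, 0], [0, 0, 0], [0, 0, 0], [0, 0, 0], [0, 0, 0]]}}

```text
clock: 7.27
ee_pos: [0.5264, 0.2151, 0.0824]
orientation: [180.0, -0.0, 27.4]
wrist_force: [-0.2, -0.2, 5.7]
opening: 0.0003
grasp_force: 2.9
```

Call:
{"method": "move_arm", "body": {"hand": [1, 1, 1, 1, 1], "dp": [[0, 0, 0.03], [0, 0, 0.06], [0, 0, 0.06], [0, 0, 0.06], [0, 0, 0.06]], "dr": [[0, 0, 0], [0, 0, 0], [0, 0, 0], [0, 0, 0], [0, 0, 0]]}}

```text
clock: 7.68
ee_pos: [0.5265, 0.2151, 0.082]
orientation: [180.0, -0.0, 27.4]
wrist_force: [-2.0, -1.2, 6.6]
opening: 0.0001
grasp_force: 3.5
```

Call:
{"method": "move_arm", "body": {"hand": [1, 1, 1, 1, 1], "dp": [[0, 0, 0.04], [0, 0, 0.08], [0, 0, 0.08], [0, 0, 0.08], [0, 0, 0.08]], "dr": [[0, 0, 0], [0, 0, 0], [0, 0, 0], [0, 0, 0], [0, 0, 0]]}}

```text
clock: 8.1
ee_pos: [0.5265, 0.2151, 0.0817]
orientation: [180.0, -0.0, 27.4]
wrist_force: [-2.5, -1.2, 10.1]
opening: -0.0003
grasp_force: 5.1
```

Force is 10 N, so the button is fully in. Lifting straight off.

Call:
{"method": "move_arm", "body": {"hand": [1, 1, 1, 1, 1], "dp": [[0, 0, -0.5], [0, 0, -1.5], [0, 0, -3], [0, 0, -4.5], [0, 0, -5.5]], "dr": [[0, 0, 0], [0, 0, 0], [0, 0, 0], [0, 0, 0], [0, 0, 0]]}}

```text
clock: 8.52
ee_pos: [0.5267, 0.2152, 0.1368]
orientation: [180.0, -0.1, 27.4]
wrist_force: [0.4, 0.3, 0.0]
opening: -0.0001
grasp_force: 0.0
```

Call:
{"method": "move_arm", "body": {"hand": [1, 1, 1, 1, 1], "dp": [[0, 0, 0], [0, 0, 0], [0, 0, 0], [0, 0, 0], [0, 0, 0]], "dr": [[0, 0, 0], [0, 0, 0], [0, 0, 0], [0, 0, 0], [0, 0, 0]]}}

```text
clock: 8.93
ee_pos: [0.5258, 0.215, 0.1346]
orientation: [-180.0, 0.1, 27.4]
wrist_force: [-0.5, 0.3, -0.7]
opening: 0.0001
grasp_force: 0.0
```

Run:
```python
from go import *
e,_=delta([.4945,.1988,.1275]); im=optics.get_image("wrist"); px=im["pixels"]
print(e, proj(im,[.5251,.2147,.0655]),proj(im,[.5251,.2147,.063]),[ (q["conf"],np.round(q["position"],1)) for k in("button_top","key_end") for q in models.place_of(k,im)[:1]])
cv2.imwrite("pics/w4.png",cv2.resize(px[100:300,200:440,::-1],None,fx=3,fy=3,interpolation=cv2.INTER_CUBIC))
```

```text
t 8.9333 ee [0.5258 0.215  0.1346] [-1.7998e+02  1.1000e-01  2.7430e+01] F [-0.52  0.32 -0.7 ]
dp cm [-3.52 -0.01  0.72] dr [-0.0003  0.0018  0.0006]
[0.52575366 0.21495703 0.13462621] [317.91366868 225.64683426] [317.90894975 224.30366614] [(0.66, array([320.2, 233.5])), (0.91, array([280.2, 201.7]))]
```

View pics/w4.png

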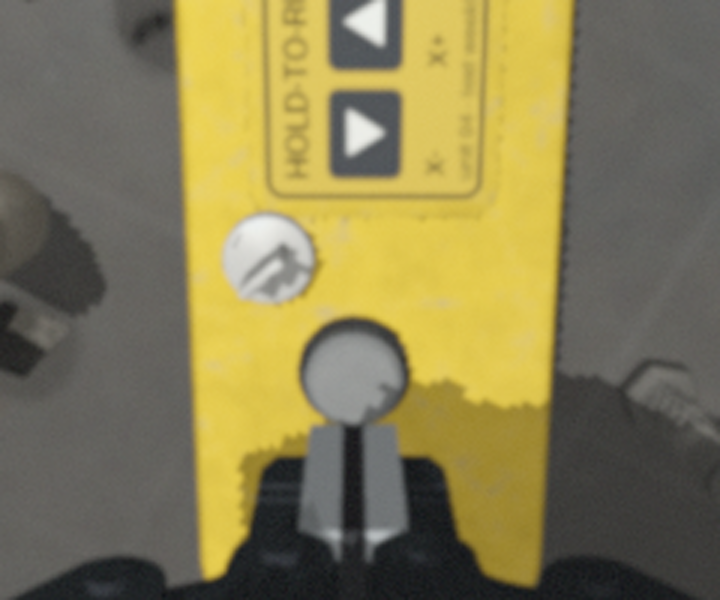

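The button is clear of the fingers and up at (318,224), and the key is at the same angle at (288,187). Next, 3.5 cm along tool −x to above the stop.

Call:
{"method": "move_arm", "body": {"hand": [1, 1, 1, 1, 1], "dp": [[-0.8, 0, 0], [-1.8, 0, 0], [-2.8, 0, 0], [-3.3, 0, 0], [-3.5, 0, 0]], "dr": [[0, 0, 0], [0, 0, 0], [0, 0, 0], [0, 0, 0], [0, 0, 0]]}}

```text
clock: 9.5
ee_pos: [0.4936, 0.1983, 0.1357]
orientation: [-180.0, 0.1, 27.4]
wrist_force: [0.2, -1.0, -0.1]
opening: -0.0
grasp_force: 0.0
```

Call:
{"method": "move_arm", "body": {"hand": [1, 1, 1, 1, 1], "dp": [[0, 0, 0.3], [0, 0, 0.6], [0, 0, 0.9], [0, 0, 1.2], [0, 0, 1.4]], "dr": [[0, 0, 0], [0, 0, 0], [0, 0, 0], [0, 0, 0], [0, 0, 0]]}}

```text
clock: 9.92
ee_pos: [0.4953, 0.199, 0.1209]
orientation: [-180.0, 0.0, 27.4]
wrist_force: [-0.5, -0.1, -0.1]
opening: -0.0002
grasp_force: 0.0
```

Call:
{"method": "move_arm", "body": {"hand": [1, 1, 1, 1, 1], "dp": [[0, 0, 0.05], [0, 0, 0.1], [0, 0, 0.15], [0, 0, 0.2], [0, 0, 0.2]], "dr": [[0, 0, 0], [0, 0, 0], [0, 0, 0], [0, 0, 0], [0, 0, 0]]}}

```text
clock: 10.33
ee_pos: [0.4953, 0.199, 0.1196]
orientation: [180.0, -0.0, 27.4]
wrist_force: [0.3, 0.6, 0.5]
opening: -0.0001
grasp_force: 0.0
```

Call:
{"method": "move_arm", "body": {"hand": [1, 1, 1, 1, 1], "dp": [[0, 0, 0.1], [0, 0, 0.2], [0, 0, 0.3], [0, 0, 0.4], [0, 0, 0.4]], "dr": [[0, 0, 0], [0, 0, 0], [0, 0, 0], [0, 0, 0], [0, 0, 0]]}}

```text
clock: 10.75
ee_pos: [0.4955, 0.1991, 0.1156]
orientation: [180.0, -0.0, 27.4]
wrist_force: [0.9, 0.5, 0.9]
opening: 0.0003
grasp_force: 0.8
```

Call:
{"method": "move_arm", "body": {"hand": [1, 1, 1, 1, 1], "dp": [[0, 0, 0.1], [0, 0, 0.2], [0, 0, 0.3], [0, 0, 0.3], [0, 0, 0.3]], "dr": [[0, 0, 0], [0, 0, 0], [0, 0, 0], [0, 0, 0], [0, 0, 0]]}}

```text
clock: 11.17
ee_pos: [0.4955, 0.199, 0.1127]
orientation: [180.0, -0.0, 27.4]
wrist_force: [0.1, 1.0, 4.0]
opening: 0.0001
grasp_force: 1.7
```

Call:
{"method": "move_arm", "body": {"hand": [1, 1, 1, 1, 1], "dp": [[0, 0, 0.05], [0, 0, 0.1], [0, 0, 0.15], [0, 0, 0.15], [0, 0, 0.15]], "dr": [[0, 0, 0], [0, 0, 0], [0, 0, 0], [0, 0, 0], [0, 0, 0]]}}

```text
clock: 11.58
ee_pos: [0.4955, 0.1991, 0.1125]
orientation: [180.0, -0.1, 27.4]
wrist_force: [-2.3, -0.5, 11.7]
opening: 0.0002
grasp_force: 5.9
```

Call:
{"method": "move_arm", "body": {"hand": [1, 1, 1, 1, 1], "dp": [[0, 0, 0.03], [0, 0, 0.06], [0, 0, 0.06], [0, 0, 0.06], [0, 0, 0.06]], "dr": [[0, 0, 0], [0, 0, 0], [0, 0, 0], [0, 0, 0], [0, 0, 0]]}}

```text
clock: 12.0
ee_pos: [0.4956, 0.199, 0.1124]
orientation: [180.0, -0.1, 27.4]
wrist_force: [-3.6, -0.8, 14.5]
opening: 0.0004
grasp_force: 7.6
```

It is on a hard stop. I'll lift clear and verify the travel in the pictures.

Call:
{"method": "move_arm", "body": {"hand": [1, 1, 1, 1, 1], "dp": [[0, 0, -1], [0, 0, -4], [0, 0, -8], [0, 0, -12], [0, 0, -14]], "dr": [[0, 0, 0], [0, 0, 0], [0, 0, 0], [0, 0, 0], [0, 0, 0]]}}

```text
clock: 12.42
ee_pos: [0.4967, 0.1994, 0.2549]
orientation: [179.9, -0.3, 27.4]
wrist_force: [0.5, 0.0, 1.2]
opening: 0.0001
grasp_force: 0.0
```

Call:
{"method": "move_arm", "body": {"hand": [1, 1, 1, 1, 1], "dp": [[0, 0, 0], [0, 0, 0], [0, 0, 0], [0, 0, 0], [0, 0, 0]], "dr": [[0, 0, 0], [0, 0, 0], [0, 0, 0], [0, 0, 0], [0, 0, 0]]}}

```text
clock: 12.83
ee_pos: [0.4943, 0.1987, 0.2487]
orientation: [-180.0, 0.2, 27.4]
wrist_force: [-1.3, -0.3, 0.2]
opening: -0.0004
grasp_force: 0.0
```

Run:
```python
from go import *
print(sensors.observe()["ee_pos"])
a=cv2.imread("pics/scene0.png"); im=optics.get_image("scene"); b=im["pixels"][:,:,::-1]
for x in (a,b):
    y,rd,g=masks(np.ascontiguousarray(x[:,:,::-1])); m=rd[165:215,340:400]; v=np.argwhere(m); print("red rows",v.min(0)+[165,340],v.max(0)+[165,340],v.mean(0)+[165,340],len(v))
for z in(.0985,.0925): print(z,proj(im,[.4945,.1988,z]))
cv2.imwrite("pics/cmp.png",np.hstack([cv2.resize(x[160:235,310:390],None,fx=5,fy=5,interpolation=cv2.INTER_CUBIC) for x in(a,b)]))
```

```text
[0.49433195 0.19872159 0.24866447]
red rows [176 360] [194 375] [183.89427313 367.26431718] 227
red rows [179 360] [194 375] [185.82673267 367.14356436] 202
0.0985 [365.85765352 178.14827491]
0.0925 [365.75713846 180.7100343 ]
```

View pics/cmp.png

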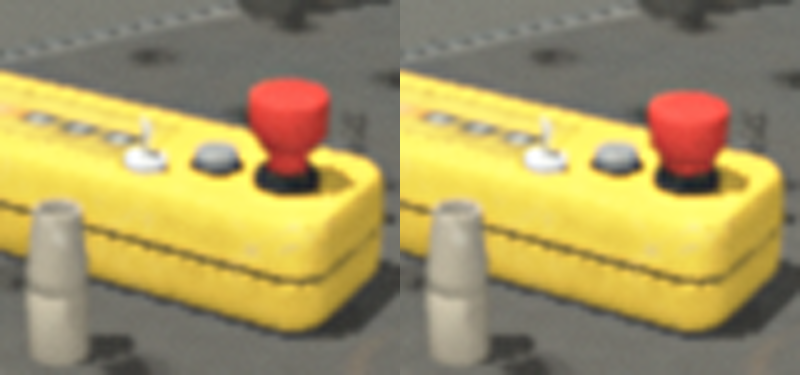

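The before and after pictures show the stop's top about 2.6 px lower, which is the full 6 mm. The button is up, and the key and nozzle have not moved. TCP is about 155 mm clear. Handing in.

```bash
python3 -c "
from plant import r
print(r.close_job())"
```

```text
the job is handed in; nothing more can be done
None
```

The stop check is done and handed in (no verdict came back): the grey button was pressed fully in and sprang back, the red stop is in by about 6 mm and stays there, the key was left as set, and the hand is about 155 mm clear.

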